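# Push the old basin plug into the swing-lid bin

### The arm

A 6-joint arm with a two-finger parallel gripper is mounted at the origin on the work surface. World frame = base frame: x ahead of the robot, y to its left, z up, the work surface at z = 0. Lengths are in m, angles in rad, forces in N, time in s.
With the tool pointing down it reaches from about 0.35 to 0.775 m from the base axis. Payload 7.3 kg.
Tool frame: the origin (TCP) lies on the centre line of the jaws, within the pads' length; the fingertips stand ahead of it and the grasp point (between the pads) lies 11 mm behind it (robot.nose_length is the z of the fingertips in the tool frame, in m); z points along the fingers, y is the line along which they close (so a half turn about z gives the same grasp; the last joint's range is limited). The gripper opens to 92 mm and grips with 3 to 60 N. Pads are 19 mm wide; open, the fingers measure 130 mm over their backs; the gripper's body (75 mm by 190 mm) begins 47 mm behind the grasp point.
Start: joints at [1.166, 0.342, 1.524, -0, 1.275, -0.146], TCP at [0.134, 0.508, 0.197] pointing down, gripper open.
Joint ranges: [-2.53, 2.53], [-0.77, 2.02], [0.04, 2.7], [-1, 4.14], [0.28, 2.66], [-3.11, 3.11]. Speed limits (rad/s): [2.57, 2.57, 3.14, 3.14, 3.14, 3.14].

### API

Orientations are given as [roll, pitch, yaw] about the fixed x, y, z axes, in that order (R = Rz(yaw) Ry(pitch) Rx(roll)).
In Python, from cell import robot, cams gives the robot as it stands. The module is installed in compiled form; this text tells all that it offers.
- The arm moves only by the tool carry_out, never from a script. Its argument "deltas" is a list of rows, each a list of 7 numbers: the shift along the tool's x, y, z in cm, then the turn, a rotation vector about the tool's x, y, z in rad, then the opening, from 0 (shut) to 1 (fully open). A call has exactly 8 rows; each row shifts and turns the commanded pose from where the row before left it, along the tool's axes as they then stand; what a row does not reach is not made up. A row lasts 1/12 s, in which the tool goes at most 41.7 mm and 7.16 degrees, less where a joint would pass 70% of its speed; a pose out of reach is approached as far as the arm can. A call is refused whole if a number of a shift passes 4.17 or a number of a turn 0.125, either way. A call with a gripper value outside its range is refused whole. The fingers move at their own pace and stop on an object; "force" is the grip in N (left out, the last holds). Time passes only in rows, so rows that do not move let the fingers close, or fill a call up. It gives the time, the measured TCP pose, the force, the opening and the grip force at its end, in the units of the state.
- robot.observe(): the state, without advancing time (a new reading comes with each control period).
- cams.read_camera(name): name is "side" or "top" or "wrist"; returns a dict with "image" (480x640x3 uint8, blue, green, red), "depth" (480x640 float32, m along the optical axis (not along the pixel's ray), 0 where there is no reading), "fx", "fy", "cx", "cy" (pixels), "world_to_cam" (4x4, takes a point from world to camera coordinates). Camera axes: x right, y up, looking along -z (the intrinsics and any distortion apply to the point x, -y, -z); pixel columns grow to the right and rows downward; lengths in m; the calibration is good to about 2 mm. A picture is of the moment at which its call begins.
- robot.hand_in(): hands the job in; it is judged then, once.
The state is a dict: "time": time; "qpos": joint angles; "qvel": joint speeds; "joint_efforts": joint torques, N m; "tool_pos": TCP position; "tool_rot": TCP orientation; "contact_force": force on the tool from outside, world axes, zero at the start; "torque": the same for the moment, N m; "opening": finger opening in m; "grip_force": force on a finger pad.
Only numpy, scipy, OpenCV 4.12 (cv2) and the standard library are available. Lean on these libraries where they do the work, as an engineer would, in place of code of your own. Each camera call takes 0.05 s, during which the arm holds its last target. There are 200 camera calls.

### The job

Throw away the old basin plug lying on the ledge of the steel bin without gripping or lifting it: push the bin's self-closing flap down with one finger and, while that finger keeps it open, push the plug with the other finger off the ledge and down into the bin. Keep the flap held open until the plug has dropped in, then draw back so that the flap swings shut. Never push the plug out onto the shut flap, and leave everything else where it stands.

Things in the scene. Friction and masses are not known exactly. Their poses are not given: they have to be found in the camera images.
- bin: Brushed-steel swing-lid bin, fixed, upright box 185 (x) x 260 (y) x 200 mm high. Origin: centre of its underside; -x looks roughly to the robot. Hollow and empty inside; walls, floor and top plates 4 mm. Its top is level at z = 200 mm: far ledge, then the dark flap at x = -77.5 to 22 mm, y = -97 to 97 mm, flush with the ledge when shut, narrow fixed rims round its other three sides.
- flap (a joint): Angle of the bin's flap (rad): 0 shut (level), grows as it swings down into the bin, stop at 1.35. Hinged on its edge nearest the robot, so the free edge beside the ledge goes down, a gap opens there and the flap slopes down to the gap. 3 mm thick. A spring shuts it: 0.1 N m to start, 0.2 N m at 0.9 rad (1 to 5 N at a fingertip). The plug's own weight does not open it.
- ledge_edge (a point): Middle of the ledge's edge at the gap, on its top surface, fixed to the bin (bin x = 24.5 mm, y = 0, z = 200 mm), same axes as the bin. The flat ledge reaches from here 68 mm to +x, over the bin's full width, 4 mm thick, with no raised edge at the back or sides.
- flap_edge (a point): Middle of the flap's free edge, top side, beside the ledge, 99.5 mm from the hinge line; moves with the flap.
- flap_hinge (a point): Middle of the flap's hinge line, at the height of the bin's top; x along the flap towards the free edge (turns with the flap), y along the hinge.
- plug: The old basin plug: dark rubber disc, 36 mm diameter, 13 mm high, about 40 g, lying flat near the middle of the bin's ledge, its rim 4 to 14 mm from the ledge's edge at the gap. Origin: centre of its underside, z up.
- flask: Small white capped bottle, 28 mm diameter, 55 mm high, standing near one end of the bin's ledge, 85 to 105 mm to the side of the bin's middle; bystander. Origin: centre of its underside.
- tin: Small aluminium tin, 34 mm diameter, 30 mm high, standing near the other end of the ledge; bystander. Origin: centre of its underside.
- bucket: Blue plastic bucket, 220 mm across the rim, 200 mm high, on the mat at the robot's right; bystander. Origin: centre of its underside.
- wrench: Pipe wrench with orange plastic grip, 261 mm long, 18 mm high, lying on the mat beyond the bin; bystander. Origin: underside, where grip and steel shaft meet; x towards the jaws.
- plunger: White plunger cup, 116 mm diameter, 85 mm high, on the mat to the left; bystander. Origin: centre of its underside.
- storage: Clear storage box with snap latches, 126 x 188 x 79 mm high, on the mat to the left of the bin; bystander. Origin: centre of its underside.
- cleaner: Green cleaner bottle, 68 mm diameter, 190 mm high, standing on the mat beyond the bin to the left; bystander. Origin: centre of its underside.

How it is judged:
By the outcome, as a careful person would: the job done as asked, in the order asked, and still so for the second after the job is handed in, with the robot touching nothing.
It also fails if it takes over 35 s, if anything falls off the work surface, if the arm or the gripper's body presses on something with over 40 N, if the wrist force passes 120 N, or if a joint passes its speed limit or range.

## Working session

There is one attempt and no reset: what is moved stays moved. The work goes in short steps, Python scripts to look and compute and a tool call to move; the robot and the scene stay as the last step left them, time stands still between calls to the robot, and variables do not carry over. Pictures are saved under pics/ and viewed, at most 10 in all, crops included, and the job is handed in when it is done.

Besides the shell and the picture viewer there is one more tool, called after "Request:" as name(argument=value, ...), one argument or row to a line, values as JSON. carry_out: Moves the arm, as the interface text tells. Its arguments: {"type":"object","properties":{"deltas":{"type":"array","items":{"type":"array","items":{"type":"number"}}},"force":{"type":"number"}},"required":["deltas"]}

```bash
mkdir -p pics
python3 - <<'E'
from cell import robot, cams
import cv2, numpy as np
print(robot.observe(), robot.nose_length)
for n in ("top","side"):
    c=cams.read_camera(n); cv2.imwrite(f"pics/{n}0.png",c["image"]); np.savez(f"{n}0.npz",**c); print(n,c["fx"],c["fy"],c["cx"],c["cy"],c["world_to_cam"].round(3).tolist())
    print(c.keys())
E
```

```text
{'time': 0.0, 'qpos': array([ 1.16600174e+00,  3.42726227e-01,  1.52502052e+00, -5.22275269e-05,
        1.27534528e+00, -1.46024135e-01]), 'qvel': array([-1.12653605e-03,  3.15714423e-05,  8.47678704e-04, -4.40839574e-04,
        5.58731618e-04,  2.44132488e-04]), 'joint_efforts': array([ 6.70434438e-04, -4.31253290e+01, -2.44218296e+01,  7.17838830e-02,
        5.60220599e-02, -1.10181243e-04]), 'tool_pos': array([0.13417612, 0.50710985, 0.19594193]), 'tool_rot': array([-3.14010197e+00, -1.68757811e-04,  2.88283732e+00]), 'contact_force': array([-0.41573958, -0.16107532, -0.24446404]), 'torque': array([ 0.01057515, -0.02890402, -0.04686193]), 'grip_force': 0.0, 'opening': 0.0915048422242247} 0.008
top 531.4932074915264 531.4932074915264 313.7809148016969 239.78187321435482 [[-0.028, -0.999, -0.02, 0.015], [0.995, -0.03, 0.099, -0.558], [-0.099, -0.017, 0.995, -1.727], [0.0, 0.0, 0.0, 1.0]]
dict_keys(['image', 'depth', 'fx', 'fy', 'cx', 'cy', 'world_to_cam'])
side 456.68870244027437 456.68870244027437 325.8583102070228 236.09941288034543 [[-0.983, -0.182, 0.007, 0.535], [0.106, -0.539, 0.836, -0.184], [-0.148, 0.823, 0.549, -1.104], [0.0, 0.0, 0.0, 1.0]]
dict_keys(['image', 'depth', 'fx', 'fy', 'cx', 'cy', 'world_to_cam'])
```

View pics/top0.png

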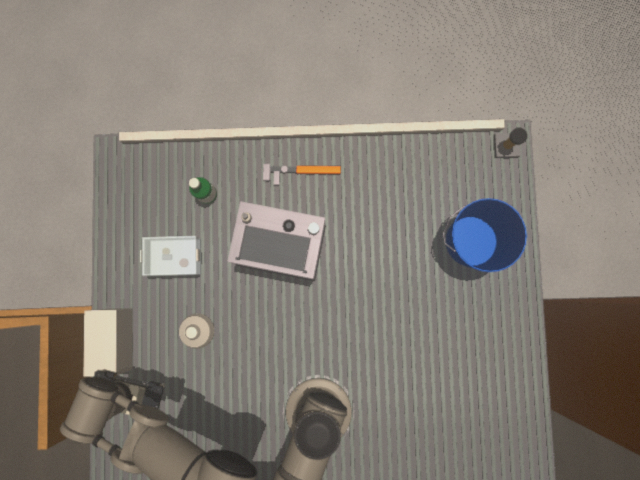

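View pics/side0.png

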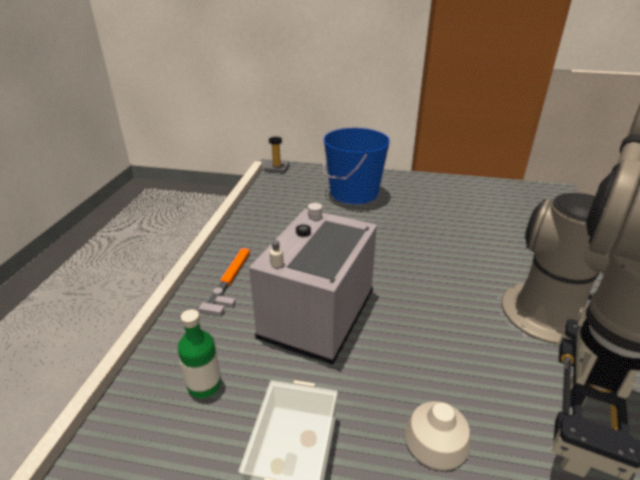

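Top view: bin top with corners about (240,203), (325,218), (316,270), (230,257); plug at (289,225), flask at (247,217), tin at (313,228), dark flap around (275,248).

```bash
cat > h.py <<'E'
import numpy as np, cv2
def plane(c,u,v,z):
    W=np.linalg.inv(c["world_to_cam"]); d=W[:3,:3]@np.array([(u-c["cx"])/c["fx"],-(v-c["cy"])/c["fy"],-1]); o=W[:3,3]
    return o+d*(z-o[2])/d[2]
def depthpts(c):
    v,u=np.mgrid[:480,:640]; d=c["depth"]; W=np.linalg.inv(c["world_to_cam"])
    P=np.stack([(u-c["cx"])/c["fx"]*d,-(v-c["cy"])/c["fy"]*d,-d],-1)
    return P@W[:3,:3].T+W[:3,3]
E
python3 - <<'E'
from h import *
c=dict(np.load("top0.npz")); P=depthpts(c); g=c["image"].max(2)
roi=np.zeros((480,640),bool); roi[195:285,222:332]=1
top=roi&(abs(P[...,2]-.2)<.012)&(c["depth"]>0)
print("z med",np.median(P[top][:,2]))
def rect(m,z=.2):
    n,l,s,_=cv2.connectedComponentsWithStats(m.astype(np.uint8)); k=1+s[1:,4].argmax(); v,u=np.nonzero(l==k)
    Q=np.array([plane(c,a,b,z)[:2] for a,b in zip(u,v)],np.float32); r=cv2.minAreaRect(Q*1000); print(len(u),Q.mean(0),r); return r
rect(top)
rect(top&(g<95))
for (u,v,z) in((289,225,.213),(247,216,.25),(313,228,.23)): print(plane(c,u,v,z), P[v,u])
m=roi&(g<60); m[232:]=0; m[:,:275]=0; v,u=np.nonzero(m); print("plug px",u.mean(),v.mean(),len(u),u.min(),u.max(),v.min(),v.max(),plane(c,u.mean(),v.mean(),.209))
i=c["image"][195:285,222:332]; cv2.imwrite("pics/crop.png",cv2.resize(i,None,fx=6,fy=6,interpolation=cv2.INTER_CUBIC))
E
```

```text
z med 0.19971894891401143
5001 [0.5445801  0.11014059] ((547.1443481445312, 108.97941589355469), (260.0897216796875, 185.2522430419922), 77.13044738769531)
9 [0.57715076 0.07570606] ((576.1194458007812, 74.75672149658203), (11.954073905944824, 6.010190963745117), 88.2264633178711)
[0.58627709 0.06764843 0.213     ] [0.58595512 0.06749036 0.21548953]
[0.611583   0.18659098 0.25      ] [0.61233204 0.18731006 0.24497577]
[ 0.57305508 -0.00346749  0.23      ] [ 0.57314712 -0.00345385  0.22924678]<stdin>:12: RuntimeWarning: Mean of empty slice.
  ret = ret.dtype.type(ret / rcount)
Traceback (most recent call last):
ValueError: zero-size array to reduction operation minimum which has no identity
```

```bash
cat >> h.py <<'E'
YAW=np.radians(77.13-90); C=np.array([.5471,.1090])
BX=np.array([np.cos(YAW),np.sin(YAW)]); BY=np.array([-BX[1],BX[0]])
def tobin(p): d=np.asarray(p)[...,:2]-C; return np.stack([d@BX,d@BY],-1)
E
python3 - <<'E'
from h import *
for n in("top","side"):
    c=dict(np.load(n+"0.npz")); P=depthpts(c); B=tobin(P); z=P[...,2]; ok=c["depth"]>0
    top=ok&(abs(z-.2)<.008)&(abs(B[...,0])<.11)&(abs(B[...,1])<.14)
    print(n,"top bin x",np.percentile(B[top][:,0],[.5,99.5]).round(4),"y",np.percentile(B[top][:,1],[.5,99.5]).round(4), np.median(z[top]))
    for nm,y0,y1,lo,hi in(("plug",-.05,.05,.208,.22),("flask",.06,.13,.222,.27),("tin",-.13,-.06,.222,.24)):
        m=ok&(B[...,0]>.0)&(B[...,0]<.12)&(B[...,1]>y0)&(B[...,1]<y1)&(z>lo)&(z<hi)
        if not m.sum(): print(nm,"none"); continue
        b=B[m]; (ctr,r)=cv2.minEnclosingCircle((b*1000).astype(np.float32)); print(nm,m.sum(),np.round(ctr,1),round(r,1),b.min(0).round(4),b.max(0).round(4),np.median(z[m]).round(4))
    if n=="top":
        i=c["image"][195:285,222:332]; cv2.imwrite("pics/crop.png",cv2.resize(i,None,fx=6,fy=6,interpolation=cv2.INTER_CUBIC))
E
```

```text
top top bin x [-0.0916  0.0917] y [-0.1289  0.1291] 0.19973759314992856
plug 113 [44.9 -1.5] 45.3 [ 0.0304 -0.0467] [0.0769 0.0437] 0.213
flask 73 [45.3 97.2] 14.2 [0.0322 0.0845] [0.0594 0.1107] 0.2356
tin 97 [  52.4 -103.4] 16.3 [ 0.0365 -0.1189] [ 0.0678 -0.0876] 0.2289
side top bin x [-0.0944  0.0899] y [-0.1288  0.1301] 0.19876420684297508
plug 126 [ 44.6 -29.2] 19.2 [ 0.0281 -0.048 ] [ 0.0638 -0.0108] 0.2119
flask 191 [42.6 99.7] 13.7 [0.0298 0.0892] [0.0561 0.1113] 0.2342
tin 101 [  51.4 -103.2] 17.6 [ 0.0349 -0.1193] [ 0.0674 -0.0858] 0.2283
```

View pics/crop.png

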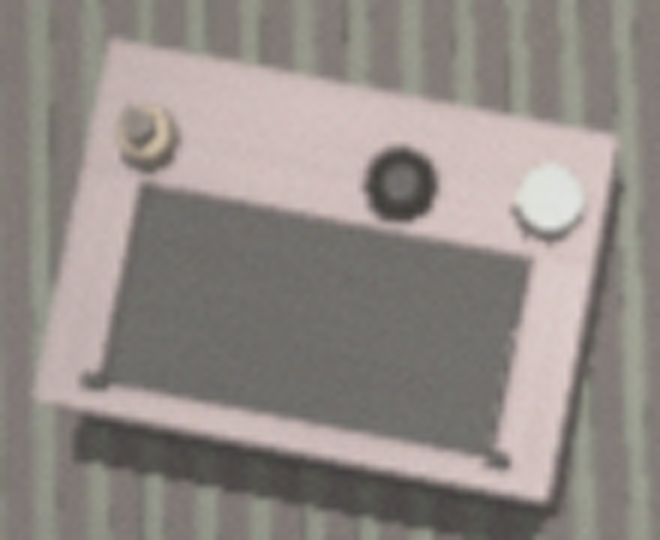

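Request:
carry_out(
  deltas=[
    [0,0,-3,0,0,0,1],
    [0,0,-3,0,0,0,1],
    [0,0,-3,0,0,0,1],
    [0,0,-3,0,0,0,1],
    [0,0,-3,0,0,0,1],
    [0,0,-3,0,0,0,1],
    [0,0,-2,0,0,0,1],
    [0,0,0,0,0,0,1],
  ],
)

```text
time: 0.77
tool_pos: [0.1347, 0.5085, 0.4009]
tool_rot: [3.134, 0.001, 2.883]
contact_force: [0.1, 0.1, 0.7]
opening: 0.092
grip_force: 0.0
```

Crop: plug at (401,184), flask (147,135), tin (549,203), flap between (145,185) and (500,460). In bin axes the plug is at about (46.5, −30) mm. The flap and both bystanders fit the sizes given.

```bash
cat >> h.py <<'E'
from scipy.spatial.transform import Rotation as Ro, Slerp
def target(xB,y,zB,phi,L):
    # pose (mm, deg) with inner tip corner of the far finger at bin (xB,y), zB above bin top; returns pos(m), Rotation
    f=np.radians(phi); yb=np.array([np.cos(f),0,np.sin(f)]); zb=np.array([np.sin(f),0,-np.cos(f)])
    p=np.array([xB,y,200+zB])-yb*L/2-zb*8
    M=np.eye(3); M[:2,0]=BX; M[:2,1]=BY
    return np.r_[C,0]+M@(p/1000), Ro.from_matrix(M@np.column_stack([[0,1,0],yb,zb]))
def rows(p0,r0,p1,r1,n,grip=None):
    p0=np.array(p0);p1=np.array(p1); rv=(r0.inv()*r1).as_rotvec(); out=[]
    for k in range(n):
        Rk=r0*Ro.from_rotvec(rv*k/n); Rn=r0*Ro.from_rotvec(rv*(k+1)/n)
        s=(p1-p0)/n*100
        out.append([*np.round(Rk.inv().apply(s),2),*np.round(rv/n,3)])
    for o in out: print([float(x) for x in o])
def state():
    from cell import robot
    s=robot.observe(); return s["tool_pos"],Ro.from_euler("xyz",s["tool_rot"]),s
E
python3 - <<'E'
from h import *
p,r,s=state()
P1,R1=target(75,-30,100,23,92); print(P1,R1.as_euler("xyz"))
# stay away from the bystanders: hover first at 23 deg
rows(p,r,P1,R1,16)
E
```

```text
[0.56920686 0.07317595 0.28939041] [2.74016693 0.         1.34617245]
[-3.32, -1.94, 0.69, -0.019, -0.02, 0.095]
[-3.48, -1.63, 0.72, -0.019, -0.02, 0.095]
[-3.6, -1.31, 0.76, -0.019, -0.02, 0.095]
[-3.69, -0.98, 0.81, -0.019, -0.02, 0.095]
[-3.75, -0.65, 0.86, -0.019, -0.02, 0.095]
[-3.78, -0.31, 0.93, -0.019, -0.02, 0.095]
[-3.78, 0.03, 1.0, -0.019, -0.02, 0.095]
[-3.74, 0.37, 1.08, -0.019, -0.02, 0.095]
[-3.67, 0.7, 1.16, -0.019, -0.02, 0.095]
[-3.56, 1.01, 1.25, -0.019, -0.02, 0.095]
[-3.43, 1.32, 1.34, -0.019, -0.02, 0.095]
[-3.26, 1.61, 1.43, -0.019, -0.02, 0.095]
[-3.07, 1.88, 1.53, -0.019, -0.02, 0.095]
[-2.85, 2.13, 1.63, -0.019, -0.02, 0.095]
[-2.6, 2.35, 1.72, -0.019, -0.02, 0.095]
[-2.33, 2.55, 1.82, -0.019, -0.02, 0.095]
```

Run:
```python
from h import *
p,r,s=state()
P1,R1=target(75,-30,180,23,92)
rows(p,r,P1,R1,24)
```

```text
[-2.21, -1.29, 0.12, -0.013, -0.013, 0.063]
[-2.29, -1.15, 0.14, -0.013, -0.013, 0.063]
[-2.36, -1.01, 0.15, -0.013, -0.013, 0.063]
[-2.41, -0.86, 0.17, -0.013, -0.013, 0.063]
[-2.46, -0.71, 0.19, -0.013, -0.013, 0.063]
[-2.5, -0.55, 0.22, -0.013, -0.013, 0.063]
[-2.52, -0.4, 0.24, -0.013, -0.013, 0.063]
[-2.54, -0.24, 0.27, -0.013, -0.013, 0.063]
[-2.55, -0.09, 0.3, -0.013, -0.013, 0.063]
[-2.54, 0.07, 0.34, -0.013, -0.013, 0.063]
[-2.53, 0.23, 0.37, -0.013, -0.013, 0.063]
[-2.5, 0.38, 0.41, -0.013, -0.013, 0.063]
[-2.47, 0.53, 0.45, -0.013, -0.013, 0.063]
[-2.43, 0.68, 0.49, -0.013, -0.013, 0.063]
[-2.37, 0.82, 0.53, -0.013, -0.013, 0.063]
[-2.31, 0.96, 0.57, -0.013, -0.013, 0.063]
[-2.24, 1.1, 0.61, -0.013, -0.013, 0.063]
[-2.15, 1.23, 0.66, -0.013, -0.013, 0.063]
[-2.06, 1.35, 0.7, -0.013, -0.013, 0.063]
[-1.96, 1.47, 0.75, -0.013, -0.013, 0.063]
[-1.86, 1.58, 0.79, -0.013, -0.013, 0.063]
[-1.74, 1.69, 0.84, -0.013, -0.013, 0.063]
[-1.62, 1.78, 0.88, -0.013, -0.013, 0.063]
[-1.5, 1.87, 0.92, -0.013, -0.013, 0.063]
```

Request:
carry_out(
  deltas=[
    [-2.2,-1.3,0.1,-0.013,-0.013,0.063,1],
    [-2.3,-1.15,0.1,-0.013,-0.013,0.063,1],
    [-2.35,-1.0,0.15,-0.013,-0.013,0.063,1],
    [-2.4,-0.85,0.15,-0.013,-0.013,0.063,1],
    [-2.45,-0.7,0.2,-0.013,-0.013,0.063,1],
    [-2.5,-0.55,0.2,-0.013,-0.013,0.063,1],
    [-2.5,-0.4,0.25,-0.013,-0.013,0.063,1],
    [-2.55,-0.25,0.25,-0.013,-0.013,0.063,1],
  ],
)

```text
time: 1.43
tool_pos: [0.2792, 0.3613, 0.3865]
tool_rot: [3.017, 0.074, 2.37]
contact_force: [1.0, 0.6, 0.1]
opening: 0.0918
grip_force: 0.0
```

Request:
carry_out(
  deltas=[
    [-2.55,-0.1,0.3,-0.013,-0.013,0.063,1],
    [-2.55,0.05,0.35,-0.013,-0.013,0.063,1],
    [-2.55,0.25,0.35,-0.013,-0.013,0.063,1],
    [-2.5,0.4,0.4,-0.013,-0.013,0.063,1],
    [-2.45,0.55,0.45,-0.013,-0.013,0.063,1],
    [-2.45,0.7,0.5,-0.013,-0.013,0.063,1],
    [-2.35,0.8,0.55,-0.013,-0.013,0.063,1],
    [-2.3,0.95,0.55,-0.013,-0.013,0.063,1],
  ],
)

```text
time: 2.1
tool_pos: [0.424, 0.2163, 0.3766]
tool_rot: [2.871, 0.076, 1.854]
contact_force: [-0.5, -0.5, -0.5]
opening: 0.0919
grip_force: 0.0
```

Request:
carry_out(
  deltas=[
    [-2.25,1.1,0.6,-0.013,-0.013,0.063,1],
    [-2.15,1.25,0.65,-0.013,-0.013,0.063,1],
    [-2.05,1.35,0.7,-0.013,-0.013,0.063,1],
    [-1.95,1.45,0.75,-0.013,-0.013,0.063,1],
    [-1.85,1.6,0.8,-0.013,-0.013,0.063,1],
    [-1.75,1.7,0.85,-0.013,-0.013,0.063,1],
    [-1.6,1.8,0.9,-0.013,-0.013,0.063,1],
    [-1.5,1.85,0.9,-0.013,-0.013,0.063,1],
  ],
)

```text
time: 2.77
tool_pos: [0.5692, 0.0718, 0.3664]
tool_rot: [2.744, 0.007, 1.344]
contact_force: [-1.1, 0.2, 0.2]
opening: 0.092
grip_force: 0.0
```

Run:
```python
from h import *
from cell import cams
p,r,s=state(); print(p,s["qpos"].round(3),r.as_euler("xyz"))
P1,R1=target(75,-30,100,23,92)
rows(p,r,P1,R1,8)
for n in("wrist","side"):
    c=cams.read_camera(n); np.savez(n+"1.npz",**c); cv2.imwrite(f"pics/{n}1.png",c["image"])
```

```text
[0.5692171  0.07182009 0.36640094] [ 0.063  0.126  1.422 -0.125  1.215  0.31 ] [2.74352107 0.00705478 1.3439619 ]
[0.02, -0.38, 0.89, -0.0, 0.001, 0.0]
[0.02, -0.38, 0.89, -0.0, 0.001, 0.0]
[0.02, -0.38, 0.89, -0.0, 0.001, 0.0]
[0.02, -0.38, 0.89, -0.0, 0.001, 0.0]
[0.02, -0.38, 0.89, -0.0, 0.001, 0.0]
[0.02, -0.38, 0.89, -0.0, 0.001, 0.0]
[0.02, -0.38, 0.88, -0.0, 0.001, 0.0]
[0.02, -0.38, 0.88, -0.0, 0.001, 0.0]
```

View pics/wrist1.png

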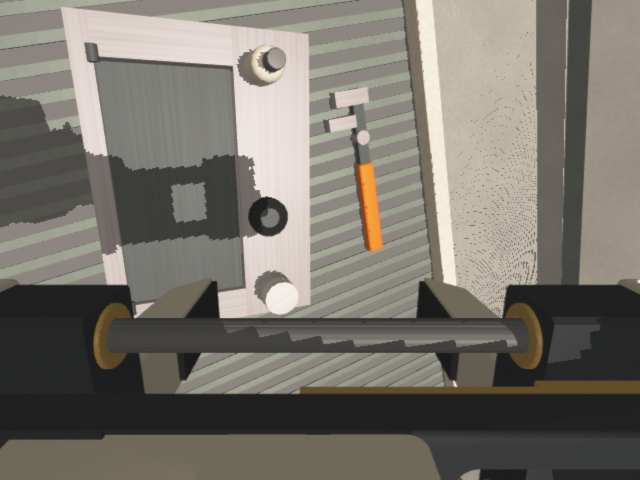

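View pics/side1.png

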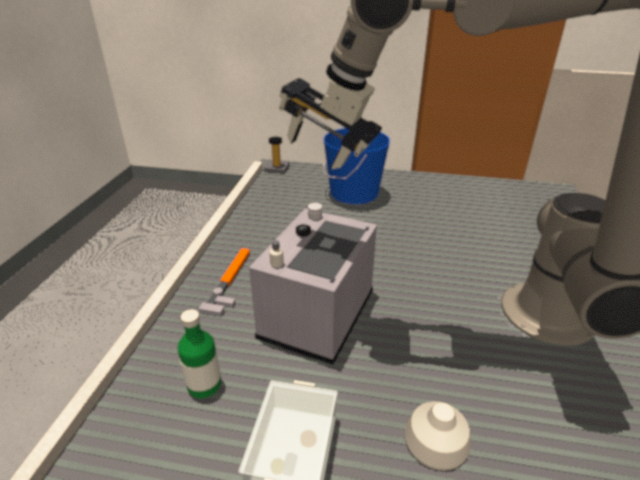

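Wrist view: plug at (268,216), its rim close to the flap edge (240), flask (268,62), tin (281,295), wholly clear of the fingers. Side view: gripper hovers tilted over the bin, flap-side finger lower.

Run:
```python
from h import *
c=dict(np.load("wrist1.npz")); P=depthpts(c); B=tobin(P); z=P[...,2]; ok=c["depth"]>0
print("cam pos bin", tobin(np.linalg.inv(c["world_to_cam"])[:3,3]), np.linalg.inv(c["world_to_cam"])[2,3])
m=ok&(z>.207)&(z<.222)&(abs(B[...,0])<.1)&(abs(B[...,1]+.03)<.035); b=B[m]
print("plug",m.sum(),cv2.minEnclosingCircle((b*1000).astype(np.float32)),b.min(0),b.max(0),np.median(z[m]))
m=ok&(abs(z-.2)<.008)&(abs(B[...,0])<.13)&(abs(B[...,1])<.16); print("bin",cv2.minAreaRect((P[m][:,:2]*1000).astype(np.float32)),np.median(z[m]),B[m].min(0),B[m].max(0))
g=c["image"].max(2); col=np.array([[*tobin(plane(c,u,180 if 0 else 120,.2)),g[120,u]] for u in range(225,250)]); print(col[np.abs(np.diff(col[:,2])).argmax()+np.arange(2)])
```

```text
cam pos bin [-0.04386971  0.04172101] 0.5397804169120519
plug 1172 ((45.07735061645508, -30.203845977783203), 18.14776039123535) [ 0.02693519 -0.04746986] [ 0.06293554 -0.01259771] 0.21373837875250576
bin ((544.4429931640625, 107.78919982910156), (260.784423828125, 185.57945251464844), 77.24828338623047) 0.20054868056140907 [-0.09524524 -0.13213179] [0.09064091 0.12868425]
[[2.16007600e-02 5.49427956e-02 1.29000000e+02]
 [2.24655901e-02 5.49572025e-02 2.25000000e+02]]
```

Request:
carry_out(
  deltas=[
    [0,-0.4,0.9,0,0,0,1],
    [0,-0.4,0.9,0,0,0,1],
    [0,-0.4,0.9,0,0.008,0,1],
    [0,-0.35,0.9,0,0,0,1],
    [0,-0.4,0.9,0,0,0,1],
    [0,-0.35,0.85,0,0,0,1],
    [0,-0.4,0.85,0,0,0,1],
    [0,0,0,0,0,0,1],
  ],
)

```text
time: 3.53
tool_pos: [0.5669, 0.0731, 0.2977]
tool_rot: [2.746, 0.001, 1.351]
contact_force: [0.6, 0.4, -0.2]
opening: 0.0919
grip_force: 0.0
```

Run:
```python
from h import *
p,r,s=state(); print(p,r.as_euler("xyz"),s["contact_force"])
P1,R1=target(75,-30,100,23,92); print(P1,R1.as_euler("xyz"))
rows(p,r,P1,R1,1)
```

```text
[0.56685721 0.07310751 0.2977293 ] [2.74614374e+00 8.00484898e-04 1.35068121e+00] [ 0.62344543  0.37856518 -0.23005767]
[0.56920686 0.07317595 0.28939041] [2.74016693 0.         1.34617245]
[0.06, -0.11, 0.86, -0.006, -0.001, 0.004]
```

```bash
sed -i 's/C=np.array(\[.5471,.1090\])/C=np.array([.5458,.1084])/' h.py
python3 - <<'E'
from h import *
p,r,s=state()
rows(p,r,*target(76,-30,28,23,92),8)
E
```

```text
[-0.0, -0.36, 0.94, -0.001, -0.0, 0.001]
[-0.0, -0.36, 0.94, -0.001, -0.0, 0.001]
[-0.0, -0.36, 0.94, -0.001, -0.0, 0.001]
[-0.0, -0.36, 0.94, -0.001, -0.0, 0.001]
[-0.0, -0.36, 0.94, -0.001, -0.0, 0.001]
[-0.0, -0.37, 0.94, -0.001, -0.0, 0.001]
[-0.0, -0.37, 0.94, -0.001, -0.0, 0.001]
[-0.0, -0.37, 0.94, -0.001, -0.0, 0.001]
```

Request:
carry_out(
  deltas=[
    [0,-0.4,1.1,0,0,0,1],
    [0,-0.4,1.1,0,0,0,1],
    [0,-0.4,1.1,0,0,0,1],
    [0,-0.4,1.1,0,0,0,1],
    [0,-0.4,1.1,0,0,0,1],
    [0,-0.4,1.0,0,0,0,1],
    [0,-0.4,1.0,0,0,0,1],
    [0,0,0,0,0,0,1],
  ],
)

```text
time: 4.2
tool_pos: [0.5704, 0.0722, 0.2183]
tool_rot: [2.746, 0.001, 1.35]
contact_force: [-0.7, -0.5, 0.0]
opening: 0.0918
grip_force: 0.0
```

Run:
```python
from h import *
from cell import cams
p,r,s=state(); print(p,r.as_euler("xyz"),s["contact_force"],s["torque"])
print(target(76,-30,28,23,92)[0])
rows(p,r,*target(76,-30,3,23,92),1)
im=[cams.read_camera(n) for n in("wrist","side")]
for n,c in zip(("wrist","side"),im): np.savez(n+"2.npz",**c)
a=im[0]["image"][:,:400]; b=cv2.resize(im[1]["image"][150:390,220:420],(400,480),interpolation=cv2.INTER_CUBIC); cv2.imwrite("pics/two2.png",np.hstack([a,b]))
```

```text
[0.57035105 0.07221487 0.2183317 ] [2.74559975e+00 7.02218593e-04 1.35040852e+00] [-0.74218396 -0.49810584  0.04960903] [-0.00894619  0.34011671  0.0468849 ]
[0.56888174 0.07235321 0.21739041]
[-0.02, -1.14, 2.34, -0.005, -0.001, 0.004]
```

View pics/two2.png

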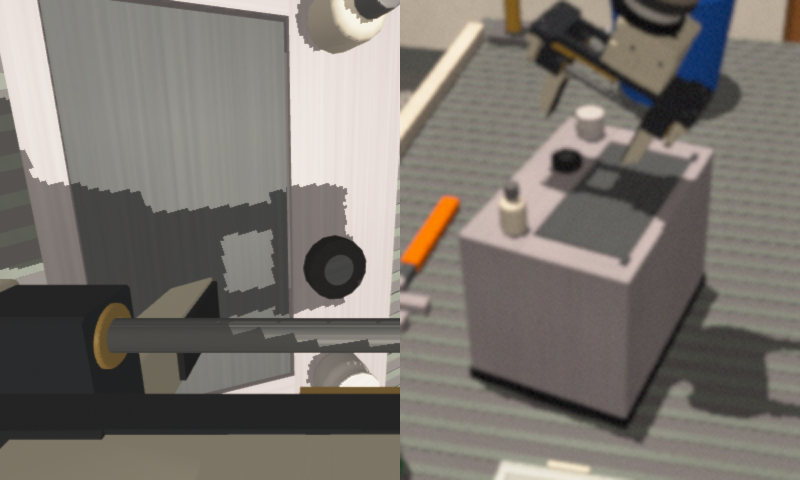

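Left (wrist): plug intact at (335,268), flap still looks almost shut. Right (side): flap-side fingertip at about (630,160), at the flap's surface.

```bash
cat >> h.py <<'E'
def flap(c):
    P=depthpts(c); B=tobin(P)*1000; z=P[...,2]*1000; m=(c["depth"]>0)&(B[...,1]>20)&(B[...,1]<90)&(B[...,0]>-70)&(B[...,0]<21)&(z>100)&(z<206)
    if m.sum()<50: return None
    x=B[m][:,0]+77.5; d=200-z[m]; return len(x), np.median(np.arctan2(d,x)), x.max()
E
python3 - <<'E'
from h import *
for n in("wrist2","side2"):
    c=dict(np.load(n+".npz")); print(n,flap(c))
c=dict(np.load("side2.npz")); P=depthpts(c); B=tobin(P)*1000
for v in range(200,260,4):
    for u in range(300,375,3):
        pass
m=(c["depth"]>0)&(abs(B[...,1]+30)<35)&(B[...,0]>-110)&(B[...,0]<40)&(P[...,2]<.30)&(P[...,2]>.203)
b=B[m]; z=P[m][:,2]*1000
for lo in range(200,300,8):
    k=(z>=lo)&(z<lo+8)
    if k.sum(): print(lo,k.sum(),np.percentile(b[k],[3,97],axis=0).round(0).tolist())
E
```

```text
wrist2 (32809, np.float64(-0.011070811263327042), np.float64(98.1248790779444))
side2 (908, np.float64(0.021763104987340028), np.float64(98.49366590891016))
200 16 [[30.0, -31.0], [39.0, -11.0]]
208 40 [[29.0, -41.0], [39.0, -14.0]]
224 7 [[-34.0, -21.0], [-23.0, -18.0]]
232 27 [[-43.0, -22.0], [-25.0, -16.0]]
240 24 [[-47.0, -23.0], [-29.0, -17.0]]
248 28 [[-51.0, -21.0], [-32.0, -15.0]]
256 34 [[-54.0, -21.0], [-35.0, -17.0]]
264 27 [[-57.0, -23.0], [-39.0, -16.0]]
272 8 [[-86.0, -19.0], [-44.0, 4.0]]
280 6 [[-90.0, -19.0], [-67.0, 5.0]]
288 12 [[-88.0, -4.0], [-61.0, 5.0]]
296 10 [[-84.0, -4.0], [-74.0, 5.0]]
```

Run:
```python
from h import *
from cell import robot
c=dict(np.load("side2.npz")); p,r,s=state()
img=c["image"].copy()[150:300,250:420]; img=cv2.resize(img,None,fx=4.5,fy=4,interpolation=cv2.INTER_CUBIC)
def pr(t):
    w=p+r.apply(np.array(t)/1000); q=c["world_to_cam"]@np.r_[w,1]; return c["cx"]+c["fx"]*q[0]/-q[2], c["cy"]-c["fy"]*q[1]/-q[2], w, -q[2]
for t in((0,-46,8),(0,-65,8),(0,46,8),(0,65,8),(0,0,8),(0,-46,-30)):
    u,v,w,d=pr(t); print(t,round(u),round(v),tobin(w).round(3),w[2].round(3),"depth here",d.round(3),c["depth"][int(round(v)),int(round(u))])
    cv2.circle(img,(int((u-250)*4.5),int((v-150)*4)),4,(0,0,255),1)
cv2.imwrite("pics/proj.png",img)
```

```text
(0, -46, 8) 324 240 [-0.006 -0.03 ] 0.195 depth here 1.009 1.0039803
(0, -65, 8) 332 244 [-0.024 -0.03 ] 0.188 depth here 1.008 0.9881087
(0, 46, 8) 290 218 [ 0.079 -0.029] 0.231 depth here 1.017 1.4643165
(0, 65, 8) 282 213 [ 0.096 -0.029] 0.239 depth here 1.019 1.4897037
(0, 0, 8) 307 229 [ 0.036 -0.029] 0.213 depth here 1.013 1.0142215
(0, -46, -30) 331 228 [-0.021 -0.03 ] 0.23 depth here 0.985 0.97441757
```

View pics/proj.png

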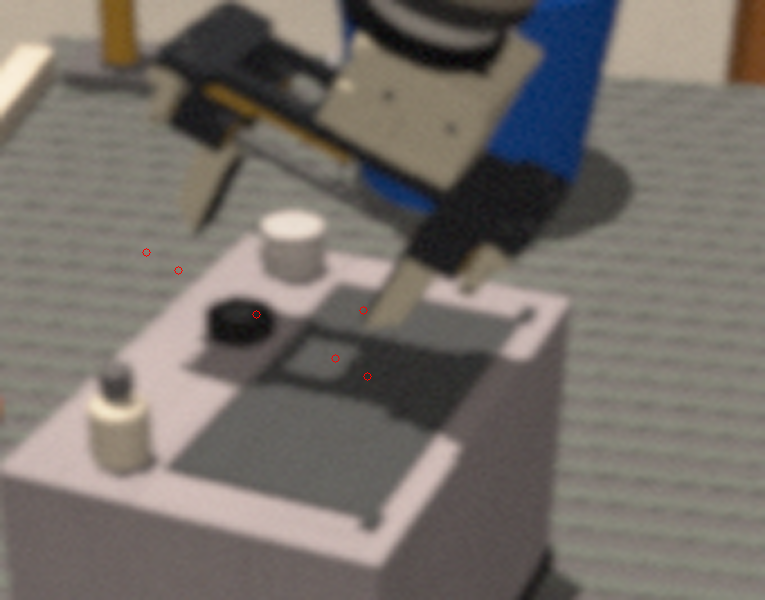

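Projected tip positions (red circles) lie about 30 mm ahead of where the fingertips appear: (380,325) for the near one and (195,230) for the far one. I'll measure the fingers in the tool frame.

Run:
```python
from h import *
p,r,s=state()
for n in("side2","wrist2"):
    c=dict(np.load(n+".npz")); P=depthpts(c); ok=(c["depth"]>0)&(P[...,2]>.204)
    T=r.inv().apply((P[ok]-p))*1000; B=tobin(P[ok])*1000; z=P[ok][:,2]*1000
    print(n)
    for lab,sg in(("A",-1),("B",1)):
        m=(sg*T[:,1]>35)&(sg*T[:,1]<105)&(abs(T[:,0])<40)&(T[:,2]>-90)&(T[:,2]<12)&~((B[:,0]>0)&(B[:,0]<95)&(z<217))
        t=T[m]
        for lo in range(-90,12,6):
            k=(t[:,2]>=lo)&(t[:,2]<lo+6)
            if k.sum()>1: print(lab,lo,k.sum(),"y",np.percentile(t[k,1],[2,98]).round(0),"x",np.percentile(t[k,0],[2,98]).round(0))
```

```text
side2
A -84 8 y [-65. -50.] x [10. 14.]
A -78 19 y [-66. -48.] x [ 7. 13.]
A -72 22 y [-65. -47.] x [ 8. 13.]
A -66 23 y [-65. -48.] x [ 7. 13.]
A -60 19 y [-64. -48.] x [ 5. 14.]
A -54 17 y [-63. -48.] x [ 9. 15.]
A -48 20 y [-64. -48.] x [ 6. 13.]
A -42 15 y [-62. -48.] x [ 9. 14.]
A -36 8 y [-56. -48.] x [ 9. 13.]
B -90 4 y [47. 49.] x [10. 14.]
B -84 13 y [47. 59.] x [-1. 13.]
B -78 30 y [45. 63.] x [-6. 13.]
B -72 25 y [45. 62.] x [-7. 13.]
B -66 23 y [45. 61.] x [-5. 13.]
B -60 24 y [45. 61.] x [-5. 15.]
B -54 24 y [45. 61.] x [-3. 13.]
B -48 20 y [44. 61.] x [-6. 12.]
B -42 22 y [44. 58.] x [-5. 14.]
B -36 11 y [44. 54.] x [-4. 12.]
B -30 5 y [45. 51.] x [ 2. 12.]
wrist2
A -90 385 y [-51. -50.] x [-7.  9.]
A -84 320 y [-51. -50.] x [-11.   5.]
A -78 399 y [-51. -48.] x [-11.   1.]
A -72 251 y [-65. -48.] x [-10.  11.]
A -66 433 y [-66. -48.] x [-9. 11.]
A -60 385 y [-65. -48.] x [ 5. 11.]
A -54 368 y [-65. -48.] x [ 2. 11.]
A -48 348 y [-64. -48.] x [-1. 11.]
A -42 298 y [-62. -48.] x [-4. 11.]
A -36 232 y [-57. -48.] x [-7. 11.]
A -30 20 y [-52. -48.] x [-9. 11.]
B -90 315 y [45. 46.] x [-4.  9.]
B -84 289 y [45. 46.] x [-9.  5.]
B -78 396 y [43. 46.] x [-10.   1.]
B -72 241 y [43. 61.] x [-9. 11.]
B -66 430 y [43. 61.] x [-9. 11.]
B -60 383 y [43. 60.] x [ 5. 11.]
B -54 371 y [43. 60.] x [ 2. 11.]
B -48 349 y [43. 59.] x [-0. 11.]
B -42 317 y [43. 58.] x [-3. 11.]
B -36 225 y [43. 52.] x [-6. 11.]
B -30 28 y [43. 47.] x [-9. 11.]
```

Both cameras agree that the real fingertips are at tool z ≈ −29 mm, about 37 mm short of the nominal position. They also taper to about 5 mm. I'll use the measured geometry.

```bash
sed -i 's#p=np.array(\[xB,y,200+zB\])-yb\*L/2-zb\*8#p=np.array([xB,y,200+zB])-yb*(L/2-2)+zb*29#' h.py
cat >> h.py <<'E'
def where():
    p,r,s=state(); L=s["opening"]*1000
    for nm,t in(("B",(0,L/2-2,-29)),("Atip",(0,-L/2-7,-29)),("Achamf",(0,-L/2-19,-45)),("body",(0,-97,-95))):
        w=p+r.apply(np.array(t)/1000); print(nm,(tobin(w)*1000).round(1),round(w[2]*1000-200,1))
    print("phi",np.degrees(np.arcsin(r.as_matrix()[2,1])).round(2),"F",s["contact_force"].round(1),"t",s["time"]); return p,r
E
python3 - <<'E'
from h import *
p,r=where()
print("a"); rows(p,r,*target(76,-30,25,23,92),1)
print("b"); rows(p,r,*target(76,-30,3,23,92),16)
E
```

```text
B [ 62.5 -29.3] 64.6
Atip [-27.  -29.7] 26.8
Achamf [-44.3 -29.8] 36.9
body [-93.1 -30. ] 70.5
phi 22.9 F [-0.7  0.1 -0. ] t 4.3
a
[-0.06, -0.28, 4.18, -0.002, -0.002, 0.004]
b
[-0.0, -0.07, 0.39, -0.0, -0.0, 0.0]
[-0.0, -0.07, 0.39, -0.0, -0.0, 0.0]
[-0.0, -0.07, 0.39, -0.0, -0.0, 0.0]
[-0.0, -0.07, 0.39, -0.0, -0.0, 0.0]
[-0.0, -0.07, 0.39, -0.0, -0.0, 0.0]
[-0.0, -0.07, 0.39, -0.0, -0.0, 0.0]
[-0.0, -0.07, 0.39, -0.0, -0.0, 0.0]
[-0.0, -0.07, 0.39, -0.0, -0.0, 0.0]
[-0.0, -0.07, 0.39, -0.0, -0.0, 0.0]
[-0.0, -0.07, 0.39, -0.0, -0.0, 0.0]
[-0.0, -0.07, 0.39, -0.0, -0.0, 0.0]
[-0.0, -0.07, 0.39, -0.0, -0.0, 0.0]
[-0.0, -0.07, 0.39, -0.0, -0.0, 0.0]
[-0.0, -0.07, 0.39, -0.0, -0.0, 0.0]
[-0.0, -0.07, 0.39, -0.0, -0.0, 0.0]
[-0.0, -0.07, 0.39, -0.0, -0.0, 0.0]
```

Request:
carry_out(
  deltas=[
    [0,0.2,0.5,0,0,0,1],
    [0,0.1,0.6,0,0,0,1],
    [0,0,0.6,0,0,0,1],
    [0,-0.1,0.6,0,0,0,1],
    [0,-0.1,0.6,0,0,0,1],
    [0,-0.2,0.6,0,0,0,1],
    [0,-0.2,0.6,0,0,0,1],
    [0,0,0,0,0,0,1],
  ],
)

```text
time: 4.97
tool_pos: [0.5839, 0.0693, 0.1801]
tool_rot: [2.744, 0.0, 1.35]
contact_force: [1.4, -0.1, 1.4]
opening: 0.092
grip_force: 0.8
```

Run:
```python
from h import *
from cell import cams
p,r=where()
for n in("wrist","side"): print(n,flap(cams.read_camera(n)))
rows(p,r,*target(76,-30,3,23,92),7)
```

```text
B [ 75.2 -29.5] 23.8
Atip [-14.2 -29.9] -13.8
Achamf [-31.5 -29.9] -3.7
body [-80.4 -30.1] 30.0
phi 22.81 F [ 1.4 -0.1  1.4] t 4.9667
wrist (48840, np.float64(0.1645610118165292), np.float64(96.65727438907146))
side (791, np.float64(0.18061791351063233), np.float64(97.33532798587174))
[-0.01, -0.1, 0.28, -0.0, -0.0, 0.001]
[-0.01, -0.1, 0.28, -0.0, -0.0, 0.001]
[-0.01, -0.1, 0.28, -0.0, -0.0, 0.001]
[-0.01, -0.1, 0.28, -0.0, -0.0, 0.001]
[-0.01, -0.1, 0.28, -0.0, -0.0, 0.001]
[-0.01, -0.1, 0.28, -0.0, -0.0, 0.001]
[-0.01, -0.1, 0.28, -0.0, -0.0, 0.001]
```

Flap now measured open at 0.17 rad, as the model predicts. Continue down.

Request:
carry_out(
  deltas=[
    [0,-0.1,0.3,0,0,0,1],
    [0,-0.1,0.3,0,0,0,1],
    [0,-0.1,0.3,0,0,0,1],
    [0,-0.1,0.3,0,0,0,1],
    [0,-0.1,0.3,0,0,0,1],
    [0,-0.1,0.25,0,0,0,1],
    [0,-0.1,0.25,0,0,0,1],
    [0,0,0,0,0,0,1],
  ],
)

```text
time: 5.73
tool_pos: [0.5857, 0.0691, 0.1599]
tool_rot: [2.742, -0.0, 1.35]
contact_force: [0.9, -0.3, 2.6]
opening: 0.0919
grip_force: 1.2
```

Run:
```python
from h import *
from cell import cams
p,r=where()
for n in("wrist","side"):
    c=cams.read_camera(n); np.savez(n+"3.npz",**c); print(n,flap(c))
P=depthpts(c); B=tobin(P)*1000; z=P[...,2]*1000
c=dict(np.load("wrist3.npz")); P=depthpts(c); b=tobin(P)*1000; z=P[...,2]*1000
m=(c["depth"]>0)&(z>207)&(z<220)&(b[...,0]>0)&(b[...,0]<92)&(abs(b[...,1]+30)<25); 
if m.sum(): print("plug",m.sum(),cv2.minEnclosingCircle(b[m].astype(np.float32)))
a=c["image"]; s=dict(np.load("side3.npz"))["image"]; b=cv2.resize(s[170:290,240:390],(600,480),interpolation=cv2.INTER_CUBIC)
cv2.imwrite("pics/two3.png",cv2.resize(np.hstack([a[:,:560],b]),(800,331)))
print("A",end=""); rows(p,r,*target(60,-30,2,25,92),8)
```

```text
B [ 76.9 -29.4] 3.7
Atip [-12.4 -29.7] -34.0
Achamf [-29.7 -29.8] -23.9
body [-78.7 -30. ] 9.7
phi 22.88 F [ 0.9 -0.3  2.6] t 5.7333
wrist (47382, np.float64(0.4516183636331695), np.float64(88.18815291574401))
side (454, np.float64(0.468849122766802), np.float64(89.1146893832334))
plug 3541 ((57.114662170410156, -25.210927963256836), 28.99024200439453)
A[-0.01, -0.19, -0.04, -0.005, -0.0, 0.0]
[-0.01, -0.19, -0.04, -0.005, -0.0, 0.0]
[-0.01, -0.19, -0.04, -0.005, -0.0, 0.0]
[-0.01, -0.19, -0.04, -0.005, -0.0, 0.0]
[-0.01, -0.19, -0.05, -0.005, -0.0, 0.0]
[-0.01, -0.19, -0.05, -0.005, -0.0, 0.0]
[-0.01, -0.19, -0.05, -0.005, -0.0, 0.0]
[-0.01, -0.19, -0.05, -0.005, -0.0, 0.0]
```

View pics/two3.png

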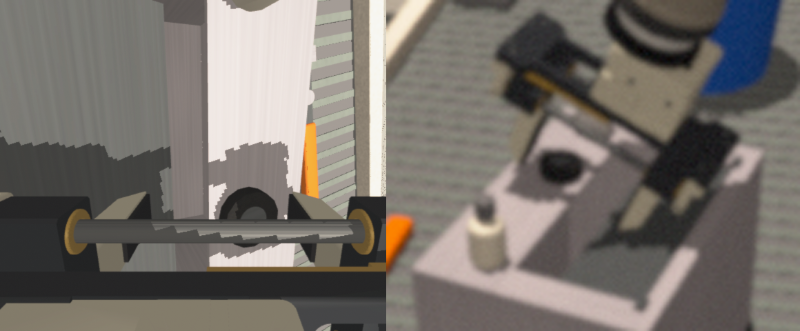

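Wrist view: flap open, gap visible at (185,130), plug at (250,215) between the fingers. Side view: far finger stands behind the plug (560,165), near finger holds the flap down at about 0.46 rad, and the body is clear of the rim.

Request:
carry_out(
  deltas=[
    [0,-0.2,0,-0.005,0,0,1],
    [0,-0.2,0,-0.005,0,0,1],
    [0,-0.2,-0.05,-0.005,0,0,1],
    [0,-0.2,-0.05,-0.005,0,0,1],
    [0,-0.2,-0.05,-0.005,0,0,1],
    [0,-0.2,-0.05,-0.005,0,0,1],
    [0,-0.2,-0.05,-0.005,0,0,1],
    [0,0,0,0,0,0,1],
  ],
)

```text
time: 6.5
tool_pos: [0.5724, 0.0722, 0.1576]
tool_rot: [2.705, -0.001, 1.351]
contact_force: [4.2, -1.3, 2.5]
opening: 0.0918
grip_force: 2.2
```

```bash
cat >> h.py <<'E'
def look(k):
    from cell import cams
    for n in("wrist","side"):
        c=cams.read_camera(n); np.savez(f"{n}{k}.npz",**c); print(n,flap(c))
        P=depthpts(c); b=tobin(P)*1000; z=P[...,2]*1000
        m=(c["depth"]>0)&(z>208)&(z<215)&(b[...,0]>-20)&(b[...,0]<(64 if n=="side" else 90))&(abs(b[...,1]+30)<22)&(c["image"].max(2)<70)
        if m.sum(): print(" plug",m.sum(),b[m].min(0).round(1),b[m].max(0).round(1))
E
python3 - <<'E'
from h import *
p,r=where(); look(4)
rows(p,r,*target(50,-30,2,26.5,88),6)
E
```

```text
B [ 61.5 -29.3] 2.5
Atip [-26.2 -29.6] -38.5
Achamf [-43.8 -29.7] -29.1
body [-94.1 -30. ] 2.6
phi 25.03 F [ 4.2 -1.3  2.5] t 6.5
wrist (37090, np.float64(0.6829729189261378), np.float64(76.44478879157262))
 plug 2358 [ 22.2 -47.1] [ 62.4 -11.3]
side (235, np.float64(0.7021300053879855), np.float64(77.2778506243913))
 plug 124 [ 23.4 -42.5] [59.7 -9.3]
[-0.01, -0.13, -0.06, -0.004, -0.0, 0.001]
[-0.01, -0.13, -0.06, -0.004, -0.0, 0.001]
[-0.01, -0.13, -0.06, -0.004, -0.0, 0.001]
[-0.01, -0.13, -0.06, -0.004, -0.0, 0.001]
[-0.01, -0.13, -0.06, -0.004, -0.0, 0.001]
[-0.01, -0.13, -0.06, -0.004, -0.0, 0.001]
```

Run:
```python
from h import *
p,r,s=state()
rows(p,r,*target(51,-30,2.5,25,90),1)
rows(*target(51,-30,2.5,25,90),*target(40,-30,2.5,26,80),1)
```

```text
[-0.06, -0.86, -0.46, -0.0, -0.002, 0.004]
[0.0, -0.45, -0.4, -0.017, 0.0, -0.0]
```

Request:
carry_out(
  deltas=[
    [0,-0.15,-0.1,0,0,0,1],
    [0,-0.15,-0.1,0,0,0,0.99],
    [0,-0.15,-0.1,0,0,0,0.98],
    [-0.05,-0.15,-0.05,0,0,0,0.98],
    [0,-0.15,-0.1,0,0,0,0.98],
    [0,-0.15,-0.05,0,0,0,0.98],
    [0,0,0,0,0,0,0.98],
    [0,0,0,0,0,0,0.98],
  ],
)

```text
time: 7.27
tool_pos: [0.5623, 0.0739, 0.158]
tool_rot: [2.706, -0.001, 1.35]
contact_force: [4.2, -0.3, 2.3]
opening: 0.0898
grip_force: 2.4
```

Run:
```python
from h import *
p,r=where(); look(5)
rows(p,r,*target(40,-30,2,26.5,82),6)
```

```text
B [ 50.5 -29.9] 2.4
Atip [-35.5 -30.2] -37.6
Achamf [-53.1 -30.3] -28.1
body [-104.2  -30.5] 3.2
phi 24.95 F [ 4.2 -0.3  2.3] t 7.2667
wrist (27848, np.float64(0.8142658315484568), np.float64(68.06111052925685))
 plug 2424 [ 11.1 -47.4] [ 51.8 -11.6]
side (143, np.float64(0.8307172027717811), np.float64(63.52547703741461))
 plug 120 [ 12.2 -42.8] [ 47.5 -10.3]
[0.0, -0.08, -0.05, -0.005, -0.0, 0.001]
[0.0, -0.08, -0.05, -0.005, -0.0, 0.001]
[0.0, -0.08, -0.05, -0.005, -0.0, 0.001]
[-0.0, -0.08, -0.05, -0.005, -0.0, 0.001]
[-0.0, -0.08, -0.05, -0.005, -0.0, 0.001]
[-0.0, -0.08, -0.05, -0.005, -0.0, 0.001]
```

Flap at 0.82 rad, plug centre now about 6 mm short of the edge. Push on, closing slightly so that the flap finger stays put.

Request:
carry_out(
  deltas=[
    [0,-0.1,-0.05,-0.005,0,0,0.965],
    [0,-0.1,-0.05,-0.005,0,0,0.95],
    [0,-0.1,-0.05,-0.005,0,0,0.935],
    [0,-0.1,-0.05,-0.005,0,0,0.92],
    [0,-0.05,-0.05,-0.005,0,0,0.905],
    [0,-0.05,-0.05,-0.005,0,0,0.89],
    [0,0,0,0,0,0,0.89],
    [0,0,0,0,0,0,0.89],
  ],
)

```text
time: 8.03
tool_pos: [0.5573, 0.0751, 0.1591]
tool_rot: [2.675, -0.001, 1.351]
contact_force: [7.1, -1.3, 4.2]
opening: 0.0814
grip_force: 3.2
```

Run:
```python
from h import *
p,r=where(); look(6)
rows(p,r,*target(29,-30,2,29,74),6)
```

```text
B [ 40.1 -29.9] 2.4
Atip [-37.  -30.2] -36.5
Achamf [-55.  -30.3] -27.6
body [-110.8  -30.5] 0.2
phi 26.75 F [ 7.1 -1.3  4.2] t 8.0333
wrist (24092, np.float64(0.8405874542065277), np.float64(66.38022496570946))
 plug 2515 [  0.8 -47.8] [ 41.2 -11.5]
side (132, np.float64(0.8552377199778085), np.float64(59.64485118132755))
 plug 128 [  1.  -43.8] [37.6 -9.5]
[-0.0, -0.09, -0.06, -0.007, -0.0, 0.001]
[-0.0, -0.09, -0.06, -0.007, -0.0, 0.001]
[-0.0, -0.09, -0.06, -0.007, -0.0, 0.001]
[-0.0, -0.09, -0.06, -0.007, -0.0, 0.001]
[-0.0, -0.09, -0.06, -0.007, -0.0, 0.001]
[-0.0, -0.09, -0.06, -0.007, -0.0, 0.001]
```

Request:
carry_out(
  deltas=[
    [0,-0.1,-0.05,-0.007,0,0,0.875],
    [0,-0.1,-0.05,-0.007,0,0,0.86],
    [0,-0.1,-0.05,-0.007,0,0,0.845],
    [0,-0.1,-0.05,-0.007,0,0,0.83],
    [0,-0.1,-0.05,-0.007,0,0,0.815],
    [0,-0.1,-0.05,-0.007,0,0,0.8],
    [0,0,0,0,0,0,0.8],
    [0,0,0,0,0,0,0.8],
  ],
)

```text
time: 8.8
tool_pos: [0.5502, 0.0769, 0.1586]
tool_rot: [2.634, -0.001, 1.35]
contact_force: [5.1, 0.9, 2.4]
opening: 0.0735
grip_force: 2.8
```

Run:
```python
from h import *
p,r=where(); look(7)
rows(p,r,*target(19,-30,2,29,66),6)
c=dict(np.load("wrist7.npz")); s=dict(np.load("side7.npz"))["image"]; b=cv2.resize(s[170:290,240:390],(600,480),interpolation=cv2.INTER_CUBIC)
cv2.imwrite("pics/two7.png",cv2.resize(np.hstack([c["image"][:,:560],b]),(800,331)))
```

```text
B [ 27.6 -29.8] 0.8
Atip [-41. -30.] -37.4
Achamf [-59.3 -30.1] -29.2
body [-119.7  -30.4] -5.6
phi 29.09 F [5.1 0.9 2.4] t 8.8
wrist (16787, np.float64(0.9544577833274626), np.float64(57.80820998762929))
 plug 159 [ 21.3 -35.3] [ 27.2 -19.8]
side (70, np.float64(0.9636061051975118), np.float64(43.98508922842824))
[-0.0, -0.05, -0.09, 0.0, -0.001, 0.001]
[-0.0, -0.05, -0.09, 0.0, -0.001, 0.001]
[-0.0, -0.05, -0.09, 0.0, -0.001, 0.001]
[-0.0, -0.05, -0.09, 0.0, -0.001, 0.001]
[-0.0, -0.05, -0.09, 0.0, -0.001, 0.001]
[-0.0, -0.05, -0.09, 0.0, -0.001, 0.001]
```

View pics/two7.png

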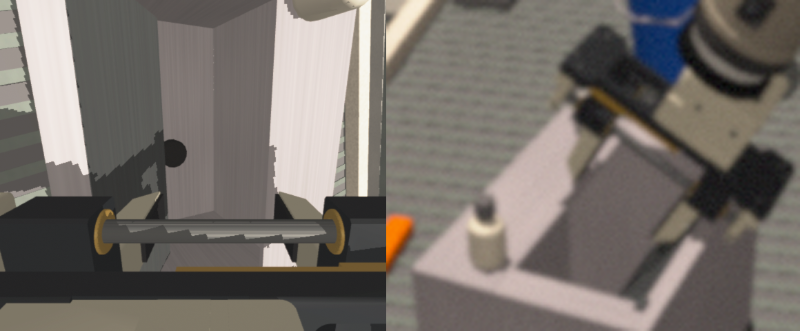

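Wrist view: the plug (175,153) has dropped and lies below the open flap inside the bin. Side view: the ledge between the fingers is empty. I'll check its depth before releasing.

Run:
```python
from h import *
from cell import cams
for c in (dict(np.load("wrist7.npz")),cams.read_camera("wrist")):
    P=depthpts(c); b=tobin(P)*1000
    v,u=np.nonzero(c["image"][180:270,210:300].max(2)<45); v+=180;u+=210
    print(len(u),u.mean(),v.mean(),np.median(b[v,u],0),np.median(P[v,u,2]))
```

```text
1024 252.451171875 221.7685546875 [ 23.76161507 -27.90428081] 0.017545701200321145
1039 253.17516843118383 222.15110683349374 [ 24.54471463 -28.35200125] 0.017540455828529977
```

The plug lies on the bin floor with its top at z ≈ 17.5 mm (4 mm floor plus 13 mm plug). Now draw straight up so that the flap shuts.

Request:
carry_out(
  deltas=[
    [0,0.3,-0.5,0,0,0,0.8],
    [0,0.4,-0.7,0,0,0,0.8],
    [0,0.5,-0.9,0,0,0,0.8],
    [0,0.5,-0.9,0,0,0,0.8],
    [0,0.5,-0.9,0,0,0,0.8],
    [0,0.5,-0.9,0,0,0,0.8],
    [0,0.5,-0.9,0,0,0,0.8],
    [0,0.5,-0.9,0,0,0,0.8],
  ],
)

```text
time: 9.62
tool_pos: [0.5481, 0.0764, 0.2325]
tool_rot: [2.64, 0.001, 1.35]
contact_force: [0.2, -0.7, 0.2]
opening: 0.0732
grip_force: 0.0
```

Request:
carry_out(
  deltas=[
    [0,0.7,-1.3,0,0,0,0.8],
    [0,0.7,-1.3,0,0,0,0.8],
    [0,0.7,-1.3,0,0,0,0.8],
    [0,0.7,-1.3,0,0,0,0.8],
    [0,0.7,-1.3,0,0,0,0.8],
    [0,0.7,-1.3,0,0,0,0.8],
    [0,0.5,-0.9,0,0,0,0.8],
    [0,0,0,0,0,0,0.8],
  ],
)

```text
time: 10.28
tool_pos: [0.5485, 0.0769, 0.3337]
tool_rot: [2.635, -0.001, 1.35]
contact_force: [-0.3, -0.2, 0.3]
opening: 0.0734
grip_force: 0.0
```

Run:
```python
from h import *
from cell import cams
where(); look(8)
c=dict(np.load("side8.npz")); P=depthpts(c); B=tobin(P); z=P[...,2]; ok=c["depth"]>0
for nm,y0,y1,lo,hi in(("flask",.06,.13,.222,.27),("tin",-.13,-.06,.222,.24)):
    m=ok&(B[...,0]>.0)&(B[...,0]<.12)&(B[...,1]>y0)&(B[...,1]<y1)&(z>lo)&(z<hi); print(nm,np.round(cv2.minEnclosingCircle((B[m]*1000).astype(np.float32))[0],1))
cv2.imwrite("pics/side8.png",c["image"])
```

```text
B [ 25.9 -30.1] 175.9
Atip [-42.6 -30.3] 137.9
Achamf [-60.9 -30.4] 146.0
body [-121.3  -30.7] 169.7
phi 29.02 F [-0.3 -0.2  0.3] t 10.2833
wrist (12659, np.float64(-0.011501958619380623), np.float64(98.07870364961819))
side (895, np.float64(0.021243459140523228), np.float64(98.35190902944335))
flask [44.4 99.6]
tin [  52.8 -102.3]
```

View pics/side8.png

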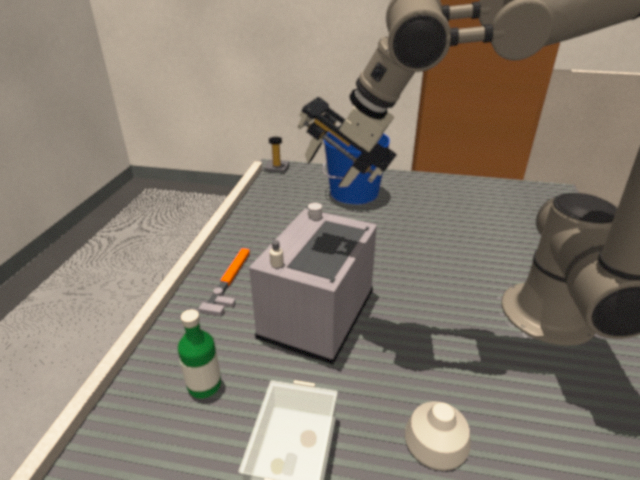

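The flap is shut at (335,245) with its angle back to the reading it gave when shut. The ledge is empty of the plug, the flask (277,257) and tin (315,212) are where they were, and the gripper is well clear.

```bash
python3 -c "
from cell import robot
print(robot.hand_in())"
```

```text
the job is handed in; nothing more can be done
None
```

The plug lies on the bin floor, the flap is shut again and the flask and tin still stand in place, handed in after about 10.4 s; the fingertips measured about 37 mm short of `nose_length`, so I worked from the measured tips.

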